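# Push the two-cap reagent cartridge out of the rank and seat it in the reading bay

### The job

Push the two-capped reagent cartridge straight forward, away from you, out of the rank until it stands wholly clear in front of the others, leaving its neighbours and everything else where they stand. Then slide it along the far fence to the left into the reading bay, press it against the sprung plate there with about 10 N for a second so that it is read, and let go, leaving it square in the bay by the plate. Only push it, flat on the deck: do not grip or lift it, and never push harder than 20 N.

Things in the scene. Friction and masses are not known exactly. Their poses are not given: they have to be found in the camera images.
- target: The wanted reagent cartridge: white plastic block 70 mm long (its x) x 38 mm wide (its y) x 32 mm tall, about 130 to 250 g, told apart by TWO grey screw caps (22 mm across, 9 mm tall, at x = -18 and +18 mm) on top. Origin: centre of its underside. Loose, in one of the three inner places of the touching rank of five.
- mid_a: A neighbouring reagent cartridge in the rank: same white block as the wanted one (70 x 38 x 32 mm tall) but with only ONE grey cap in the middle of its top. Origin: centre of underside; x along its 70 mm length, y across its 38 mm width. About 250 g, loose. In one of the three inner places.
- mid_b: A neighbouring reagent cartridge in the rank: same white block as the wanted one (70 x 38 x 32 mm tall) but with only ONE grey cap in the middle of its top. Origin: centre of underside; x along its 70 mm length, y across its 38 mm width. About 250 g, loose. In one of the three inner places.
- end_a: A neighbouring reagent cartridge in the rank: same white block as the wanted one (70 x 38 x 32 mm tall) but with only ONE grey cap in the middle of its top. Origin: centre of underside; x along its 70 mm length, y across its 38 mm width. About 250 g, loose. The right-hand (deck -y) end of the rank.
- end_b: A neighbouring reagent cartridge in the rank: same white block as the wanted one (70 x 38 x 32 mm tall) but with only ONE grey cap in the middle of its top. Origin: centre of underside; x along its 70 mm length, y across its 38 mm width. About 250 g, loose. The left-hand (deck +y) end of the rank.
- deck: Fixed dark steel loading deck, a 6 mm plate (top at z = 6 mm); origin on the table, x away from the robot, y to the left. It spans x -65..190, y -130..230 mm. The five cartridges stand on it side by side along y, pointing along x, centres at x = 25 to 35 mm. A steel fence runs along its far edge; the reading bay is at its left end.
- fence (a point): Foot of the fence's near face, at deck x = 170, y = 0, on the deck's top; deck axes. The fence is straight along y over the whole deck and 22 mm high.
- mouth (a point): Centre of the bay's entry on the deck's top (deck x = 133.5, y = 105 mm); deck axes. The bay is a straight lane along +y, 73 mm wide in x (a cartridge's 70 mm length fits across it), between the fence and a 22 mm high guide wall (face at deck x = 97, y 105..220 mm). The wall's entry is flared, sloping from x = 82 at y = 81 to x = 97 at y = 106 mm.
- dock: Fixed sprung stop in the bay; origin on the deck's top on the lane's centre (deck x = 133.5, y = 141 mm), deck axes. Its upright steel plate, 62 mm wide, 28 mm tall, faces -y. The plate's free face was set by hand anywhere from y = -17 to +30 mm here and is NOT measured. Pushed to +y it resists with about 2.5 N per mm, then stops hard after 6 mm (about 15 N).
- pot: Bystander: small clear pot, 30 mm across, 42 mm tall, standing on the deck to the left of the rank. Origin: centre of underside.
- dropper: Bystander: white bottle 44 mm across, 130 mm tall, on the table. Origin: centre of underside.
- spray: Bystander: blue can 50 mm across, 150 mm tall, on the table. Origin: centre of underside.
- jar: Bystander: amber jar 60 mm across, 80 mm tall, on the table. Origin: centre of underside.
Not all that is in view belongs to the job. Leave any black or blue look-alike of the end_b alone.

How it is judged:
On the way, in this order (a step that is already met when the one before it is completed fails the run):
1. the two-cap cartridge is pushed forward out of the rank, at least 10 mm clear in front of its neighbours (x of target in the frame of end_a above 0.08 m and x of target in the frame of end_b above 0.08 m), for 0.2 s.
2. it is in the bay, square, and pressed against the sprung plate with more than 6 N for 0.4 s (x of target in the frame of deck between 0.127 and 0.14 m and y of target in the frame of deck above 0.1 m and angle between the x axis of target and the x axis of deck, either way round below 0.08 rad and contact force between target and dock above 6 N), for 0.4 s.
At the end, for the whole second after the job is handed in: The two-cap cartridge stands flat, released and at rest in the bay: its centre 127 to 140 mm along the deck's x and beyond 100 mm along its y, square to the deck within 0.08 rad. The four other cartridges are within 6 mm of where they started and the other things within 10 mm (x of target in the frame of deck between 0.127 and 0.14 m and y of target in the frame of deck above 0.1 m and angle between the x axis of target and the x axis of deck, either way round below 0.08 rad and angle between target's own z axis and vertical below 0.08 rad and z of target in the frame of deck below 0.01 m and linear speed of target below 0.01 m/s and contact force between the fingers and target below 0.1 N and distance of each of mid_a, mid_b, end_a, end_b from where it was at the start of the episode below 0.006 m and distance of each of pot, dropper, spray, jar from where it was at the start of the episode below 0.01 m); the robot touches nothing.
It fails at once if the robot pushes the cartridge with more than 20 N (contact force between the fingers and target above 20 N).
It fails at once if the cartridge is lifted more than 10 mm off the deck or tipped over 0.3 rad (z of target in the frame of deck above 0.016 m or angle between target's own z axis and vertical above 0.3 rad).
It fails at once if another cartridge is moved more than 6 mm (distance of any of mid_a, mid_b, end_a, end_b from where it was at the start of the episode above 0.006 m).
It fails at once if a bystander is moved more than 10 mm (distance of any of pot, dropper, spray, jar from where it was at the start of the episode above 0.01 m).
It also fails if it takes over 64 s, if anything falls off the work surface, if the arm or the gripper's body presses on something with over 40 N, if the wrist force passes 120 N, or if a joint passes its speed limit or range.

### The arm

A 6-joint arm with a two-finger parallel gripper is mounted at the origin on the work surface. World frame = base frame: x ahead of the robot, y to its left, z up, the work surface at z = 0. Lengths are in m, angles in rad, forces in N, time in s.
With the tool pointing down it reaches from about 0.375 to 0.9 m from the base axis. Payload 3.1 kg.
Tool frame: the origin (TCP) lies between the finger pads; the fingertips stand 17 mm ahead of it and the grasp point (between the pads) lies 2 mm behind it; z points along the fingers, y is the line along which they close (so a half turn about z gives the same grasp; the last joint's range is limited). The gripper opens to 85 mm and grips with 20 to 120 N. Pads are 22 mm wide; open, the fingers measure 114 mm over their backs; the gripper's body (76 mm by 85 mm) begins 54 mm behind the grasp point. The pads swing forward as they close: fully open they stand 13 mm farther back than shut.
Start: joints at [0.979, 0.527, 1.433, -0, 1.181, -0.178], TCP at [0.251, 0.572, 0.22] pointing down, gripper open.
Joint ranges: [-3.08, 3.08], [-0.75, 2.2], [0.22, 2.44], [-1.43, 4.57], [0, 2.65], [-2.85, 2.85]. Speed limits (rad/s): [2.79, 2.79, 3.14, 3.14, 3.14, 3.14].

### API

Orientations are given as a unit quaternion [x, y, z, w].
In Python, from station import sense, vision, order gives the robot as it stands.
- The arm moves only by the shell command python3 -m crank 'ROWS' [OPENING] [FORCE]. ROWS is JSON, a list of rows, each an object with "dp": the shift along the world's x, y, z in units of 30 mm (1.0 is 30 mm), a list of three; "angular": the turn, a rotation vector about the world's x, y, z in degrees, a list of three. In form: [{"dp": [dx, dy, dz], "angular": [ax, ay, az]}, ...]. A call has 1 to 20 rows; each row shifts and turns the commanded pose from where the row before left it; what a row does not reach is not made up. A row lasts 1/10 s, in which the tool goes at most 50 mm and 8.59 degrees, less where a joint would pass 70% of its speed; a pose out of reach is approached as far as the arm can. A call is refused whole if a number of a shift passes 1 or a number of a turn 8.59, either way. A call with a gripper value outside its range is refused whole. OPENING is the closure, from 0 (fully open) to 1 (shut), set as the call begins (- or left out, the last holds). The fingers move at their own pace and stop on an object; FORCE is the grip in N (left out, the last holds). Time passes only in rows, so rows that do not move let the fingers close. It gives the time, the measured TCP pose, the force, the opening and the grip force at its end, in the units of the state.
- sense(): the state, without advancing time (a new reading comes with each control period).
- vision.snapshot(name): name is "side" or "top" or "wrist"; returns a dict with "image" (400x640x3 uint8, blue, green, red), "range_z" (400x640 float32, m along the optical axis (not along the pixel's ray), 0 where there is no reading), "mtx" (3x3 intrinsics, pixels), "pose" (4x4, takes a point from camera to world coordinates); the wrist camera has in their place "mount" (4x4, takes a point from camera to tool coordinates, whose origin is the TCP and whose axes are the flange's). Camera axes: x right, y down, z forward; pixel columns grow to the right and rows downward; lengths in m; the calibration is good to about 2 mm. A picture is of the moment at which its call begins: read the wrist's pose just before it.
- order.sign_off(): hands the job in; it is judged then, once.
The state is a dict: "t": time; "q": joint angles; "qd": joint speeds; "tau": joint torques, N m; "tcp_pos": TCP position; "tool_rot": TCP orientation; "force": force on the tool from outside, world axes, zero at the start; "ft_torque": the same for the moment, N m; "finger_gap": opening from 0.0 (shut) to 1.0 (fully open); "gripper_force": force on a finger pad.
Only numpy, scipy, OpenCV 4.12 (cv2) and the standard library are available. Lean on these libraries where they do the work, as an engineer would, in place of code of your own. Each camera call takes 0.05 s, during which the arm holds its last target. There are 200 camera calls.

## Working session

There is one attempt and no reset: what is moved stays moved. The work goes in short steps, Python scripts to look and compute and a shell command to move; the robot and the scene stay as the last step left them, time stands still between calls to the robot, and variables do not carry over. Pictures are saved under pics/ and viewed, at most 10 in all, crops included, and the job is handed in when it is done.

```bash
mkdir -p pics; python3 - <<'E'
from station import sense,vision
import cv2,numpy as np
s=sense();print(s['t'],s['tcp_pos'],s['tool_rot'],s['finger_gap'],s['force'])
for n in ['top','side']:
    d=vision.snapshot(n);cv2.imwrite(f'pics/{n}0.png',d['image']);np.savez(f'{n}0.npz',**d);print(n,d['mtx'].tolist(),d['pose'].round(4).tolist())
E
```

```text
0.0 [0.25086315 0.57165325 0.21933788] [ 2.05426138e-01  9.78672036e-01 -9.94192820e-04 -3.98860362e-04] 1.0035378134711375 [ 0.32424006  0.41155899 -0.13047804]
top [[412.3413482278901, 0.0, 324.65567643622455], [0.0, 412.3413482278901, 203.57684971167257], [0.0, 0.0, 1.0]] [[0.0036, -0.9914, 0.1306, 0.4312], [-1.0, -0.0025, 0.0089, 0.0044], [-0.0085, -0.1307, -0.9914, 1.1849], [0.0, 0.0, 0.0, 1.0]]
side [[384.1500968152833, 0.0, 318.51081333307616], [0.0, 384.1500968152833, 206.57648552678413], [0.0, 0.0, 1.0]] [[-0.9782, -0.136, 0.1569, 0.4281], [-0.2075, 0.6652, -0.7172, 0.7468], [-0.0068, -0.7341, -0.679, 0.7738], [0.0, 0.0, 0.0, 1.0]]
```

View pics/top0.png

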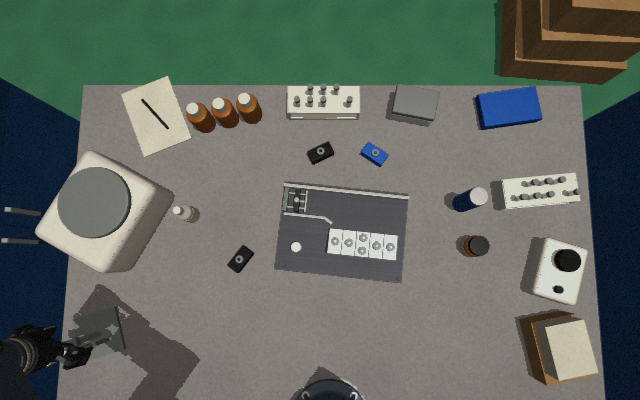

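View pics/side0.png

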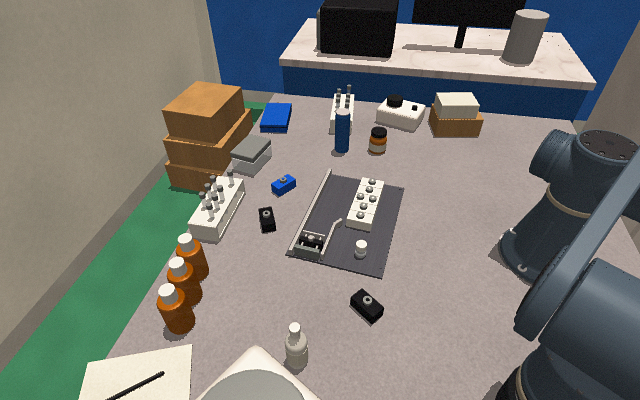

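Top: the rank is at about (330–397, 230–260), and the two-capped cartridge is the middle one, caps near (363,238) and (363,250). The bay with the plate is at (296,200), the pot at (296,247). Side view agrees. Next I measure the deck and target.

```bash
cat > h.py <<'E'
import numpy as np,cv2
def ray(d,uv,z,pose=None):
    P=d['pose'] if pose is None else pose
    v=np.c_[np.atleast_2d(uv),np.ones(len(np.atleast_2d(uv)))]@np.linalg.inv(d['mtx']).T@P[:3,:3].T
    o=P[:3,3];return o+v*((z-o[2])/v[:,2])[:,None]
E
python3 - <<'E'
from h import *
d=dict(np.load('top0.npz'));im=d['image'];g=im.max(2)
hsv=cv2.cvtColor(im,cv2.COLOR_BGR2HSV)
m=((g<95)).astype(np.uint8);r=np.zeros_like(m);r[175:292,265:418]=1;m*=r
m=cv2.morphologyEx(m,cv2.MORPH_OPEN,np.ones((3,3)))
pts=np.argwhere(m)[:,::-1].astype(float)
W=ray(d,pts,.006)[:,:2]*1000
b=cv2.boxPoints(cv2.minAreaRect(W.astype(np.float32)));print('deck',b.round(1))
w=((g>165)&(hsv[...,1]<60)).astype(np.uint8)*r;w[:,:322]=0
w=cv2.morphologyEx(w,cv2.MORPH_CLOSE,np.ones((7,7)));w=cv2.morphologyEx(w,cv2.MORPH_OPEN,np.ones((5,5)))
pts=np.argwhere(w)[:,::-1].astype(float);W=ray(d,pts,.038)[:,:2]*1000
print('rank',cv2.boxPoints(cv2.minAreaRect(W.astype(np.float32))).round(1),cv2.minAreaRect(W.astype(np.float32)))
c=im[165:295,260:420];cv2.imwrite('pics/crop.png',cv2.resize(c,None,fx=4.9,fy=4.6,interpolation=cv2.INTER_CUBIC))
E
```

```text
deck [[ 363.  -197.8]
 [ 600.5 -222.6]
 [ 637.8  134.6]
 [ 400.2  159.4]]
rank [[ 426.5 -179.9]
 [ 494.5 -187. ]
 [ 514.1    1.1]
 [ 446.2    8.2]] ((470.3146667480469, -89.38552856445312), (189.1561737060547, 68.32250213623047), 84.0384750366211)
```

View pics/crop.png

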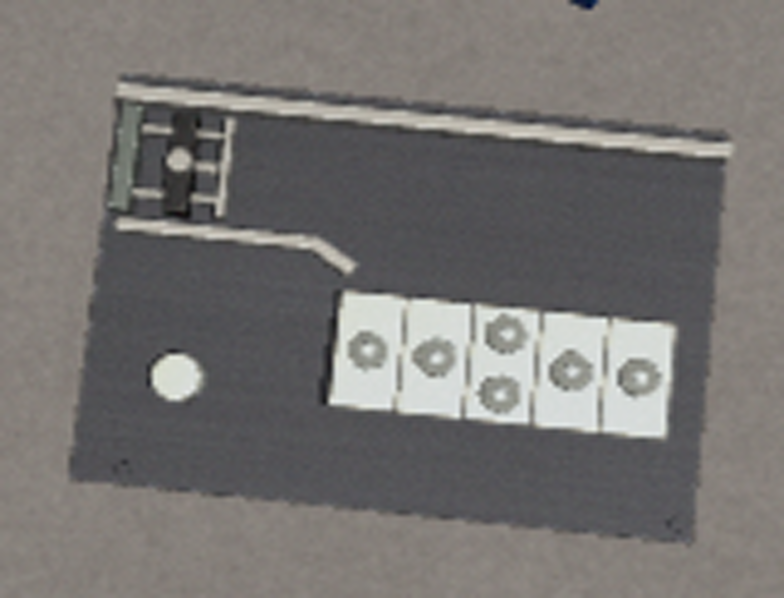

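```bash
python3 -m crank '[{"dp":[0.23,-1,0],"angular":[0,0,-4]},{"dp":[0.23,-1,0],"angular":[0,0,-4]},{"dp":[0.23,-1,0],"angular":[0,0,-4]},{"dp":[0.23,-1,0],"angular":[0,0,-4]},{"dp":[0.23,-1,0],"angular":[0,0,-4]},{"dp":[0.23,-1,0],"angular":[0,0,-4]},{"dp":[0.23,-1,0],"angular":[0,0,-4]},{"dp":[0.23,-1,0],"angular":[0,0,-4]},{"dp":[0.23,-1,0],"angular":[0,0,-4]},{"dp":[0.23,-1,0],"angular":[0,0,-4]},{"dp":[0.23,-1,0],"angular":[0,0,-4]},{"dp":[0.23,-1,0],"angular":[0,0,-4]},{"dp":[0.23,-1,0],"angular":[0,0,-4]},{"dp":[0.23,-1,0],"angular":[0,0,-4]},{"dp":[0.23,-1,0],"angular":[0,0,-4]},{"dp":[0.23,-1,0],"angular":[0,0,-4]},{"dp":[0.23,-1,0],"angular":[0,0,-4]},{"dp":[0.23,-1,0],"angular":[0,0,-4]},{"dp":[0.23,-1,0],"angular":[0,0,0]},{"dp":[0.23,-1,0],"angular":[0,0,0]}]' 1 20; python3 -m crank '[{"dp":[0.2,-0.9,0],"angular":[0,0,0]},{"dp":[0.2,-0.9,0],"angular":[0,0,0]},{"dp":[0,0,0],"angular":[0,0,0]},{"dp":[0,0,0],"angular":[0,0,0]}]'
cat > look.py <<'E'
import sys
from station import sense,vision
from h import *
from scipy.spatial.transform import Rotation as R
s=sense();d=vision.snapshot('wrist');Rt=R.from_quat(s['tool_rot'])
T=np.eye(4);T[:3,:3]=Rt.as_matrix();T[:3,3]=s['tcp_pos'];d['pose']=T@d['mount']
print(s['t'],np.round(s['tcp_pos'],4),'ytool',Rt.apply([0,1,0]).round(4),np.round(s['force'],2),s['finger_gap'])
cv2.imwrite(f'pics/{sys.argv[1]}.png',d['image']);np.savez(sys.argv[1]+'.npz',**d)
E
python3 look.py w1
```

```text
t: 2.1
tcp_pos: [0.3892, -0.029, 0.2202]
tool_rot: [0.742, 0.671, -0.0, -0.0]
force: [0.8, 0.8, 0.5]
finger_gap: -0.005
gripper_force: 0.0
t: 2.5
tcp_pos: [0.4008, -0.0817, 0.22]
tool_rot: [0.742, 0.67, -0.0, -0.001]
force: [0.1, -0.2, -0.3]
finger_gap: 0.0
gripper_force: 0.0
2.5 [ 0.4008 -0.0817  0.22  ] ytool [ 0.9949 -0.1011 -0.0013] [ 0.13 -0.2  -0.33] 0.0002218140066907891
```

View pics/w1.png

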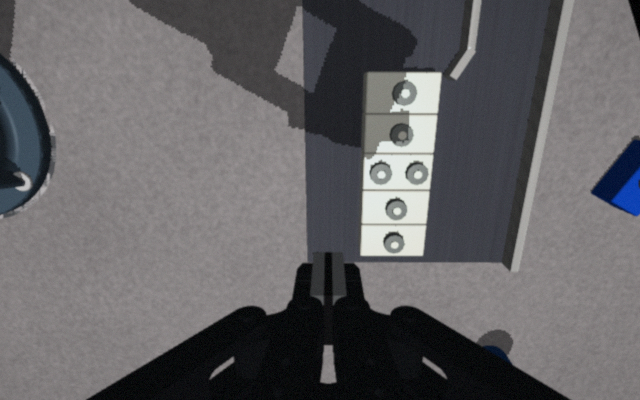

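The wrist view shows the target with caps at (381,173) and (417,173), its rear edge at (361,153–190), the fence running from (566,0) to (513,268), and the closed fingers at (328,260).

```bash
python3 - <<'E'
from h import *
d=dict(np.load('w1.npz'));f=lambda p,z:ray(d,p,z)*1000
print('caps',f([[381,173],[417,173]],.047).round(1)[:,:2])
print('tcorn',f([[362.5,153.5],[361.5,190],[437,154],[431,191]],.038).round(1)[:,:2])
print('rank',f([[366,72],[441,72],[361,256],[425,256]],.038).round(1)[:,:2])
F=f([[564.5,0],[511,270]],.028)[:,:2];N=f([[303,0],[308,262]],.006)[:,:2];print(F.round(1),N.round(1))
g=d['image'].max(2)
for v in (60,240): print(v,g[v,545:575] if v<100 else g[v,500:530])
print(g[20,295:312],g[220,298:318])
E
```

```text
caps [[453.2 -86.9]
 [488.5 -90.5]]
tcorn [[ 437.1  -67.6]
 [ 433.5 -105.3]
 [ 510.7  -75.5]
 [ 504.7 -113.6]]
rank [[ 445.5    7.9]
 [ 514.3    0.9]
 [ 427.7 -181.1]
 [ 497.8 -188.2]]
[[ 626.7   50.4]
 [ 598.7 -221.8]] [[ 393.5   78.6]
 [ 364.8 -200.2]]
60 [ 47  47  50  50  48  50  76 130 153 163 160 162 159 159 162 158 152 138
 135 133 133 133 133 134 130 131 128 128 129 129]
240 [ 71  69  69  68  70  63  51  52  52  48  48  49  45  47  51  54 119 156
 168 168 166 169 165 168 161 143 137 136 136 135]
[136 135 135 138 139 136 138 109  82  76  78  76  76  78  78  74  76] [135 132 135 137 139 137 137 130 109  85  79  78  77  77  78  81  82  76
  79  75]
```

```bash
python3 -m crank '[{"dp":[0,0,-1],"angular":[0,0,0]},{"dp":[0,0,-1],"angular":[0,0,0]},{"dp":[0,0,-1],"angular":[0,0,0]},{"dp":[0,0,-1],"angular":[0,0,0]},{"dp":[0,0,-0.8],"angular":[0,0,0]},{"dp":[0,0,-0.6],"angular":[0,0,0]},{"dp":[0,0,-0.4],"angular":[0,0,0]},{"dp":[0,0,-0.3],"angular":[0,0,0]},{"dp":[0,0,-0.2],"angular":[0,0,0]},{"dp":[0,0,0],"angular":[0,0,0]},{"dp":[0,0,0],"angular":[0,0,0]}]' && python3 -m crank '[{"dp":[0.1,-0.01,0],"angular":[0,0,0]},{"dp":[0.1,-0.01,0],"angular":[0,0,0]},{"dp":[0.1,-0.01,0],"angular":[0,0,0]},{"dp":[0.1,-0.01,0],"angular":[0,0,0]},{"dp":[0.05,-0.005,0],"angular":[0,0,0]},{"dp":[0.05,-0.005,0],"angular":[0,0,0]},{"dp":[0,0,0],"angular":[0,0,0]}]'; python3 look.py w2
```

```text
t: 3.65
tcp_pos: [0.4014, -0.0816, 0.0316]
tool_rot: [0.741, 0.671, 0.0, 0.0]
force: [0.3, 0.1, -0.8]
finger_gap: 0.001
gripper_force: 0.0
t: 4.35
tcp_pos: [0.4165, -0.0833, 0.0313]
tool_rot: [0.741, 0.671, 0.0, 0.0]
force: [0.5, -0.5, -0.3]
finger_gap: 0.002
gripper_force: 0.0
4.35 [ 0.4165 -0.0833  0.0313] ytool [ 9.95e-01 -9.94e-02  2.00e-04] [ 0.52 -0.45 -0.28] 0.0017222247598547452
```

View pics/w2.png

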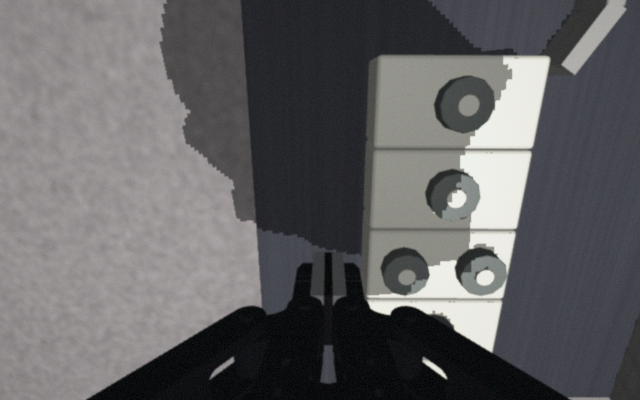

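The fingers sit just behind the target's rear face, near (363,270). I advance gently to contact.

```bash
python3 -m crank '[{"dp":[0.05,-0.005,0],"angular":[0,0,0]},{"dp":[0.05,-0.005,0],"angular":[0,0,0]},{"dp":[0.05,-0.005,0],"angular":[0,0,0]},{"dp":[0.05,-0.005,0],"angular":[0,0,0]}]' ;python3 -m crank '[{"dp":[0.05,-0.005,0],"angular":[0,0,0]},{"dp":[0.05,-0.005,0],"angular":[0,0,0]},{"dp":[0.05,-0.005,0],"angular":[0,0,0]},{"dp":[0.05,-0.005,0],"angular":[0,0,0]}]' ;python3 -m crank '[{"dp":[0.05,-0.005,0],"angular":[0,0,0]},{"dp":[0.05,-0.005,0],"angular":[0,0,0]},{"dp":[0.05,-0.005,0],"angular":[0,0,0]},{"dp":[0.05,-0.005,0],"angular":[0,0,0]}]'; python3 - <<'E'
from station import vision
from h import *
d=vision.snapshot('top');np.savez('top1.npz',**d)
cv2.imwrite('pics/crop1.png',cv2.resize(d['image'][165:295,260:420],None,fx=4.9,fy=4.6,interpolation=cv2.INTER_CUBIC))
E
```

```text
t: 4.8
tcp_pos: [0.4224, -0.0839, 0.0313]
tool_rot: [0.741, 0.671, 0.0, 0.0]
force: [0.6, 0.1, -0.3]
finger_gap: -0.002
gripper_force: 0.0
t: 5.2
tcp_pos: [0.4284, -0.0845, 0.0313]
tool_rot: [0.741, 0.671, -0.0, -0.0]
force: [0.2, -0.4, -0.5]
finger_gap: 0.0
gripper_force: 0.0
t: 5.6
tcp_pos: [0.4344, -0.0851, 0.0313]
tool_rot: [0.741, 0.671, -0.0, 0.0]
force: [-0.1, 0.6, 0.7]
finger_gap: 0.002
gripper_force: 0.0
```

View pics/crop1.png

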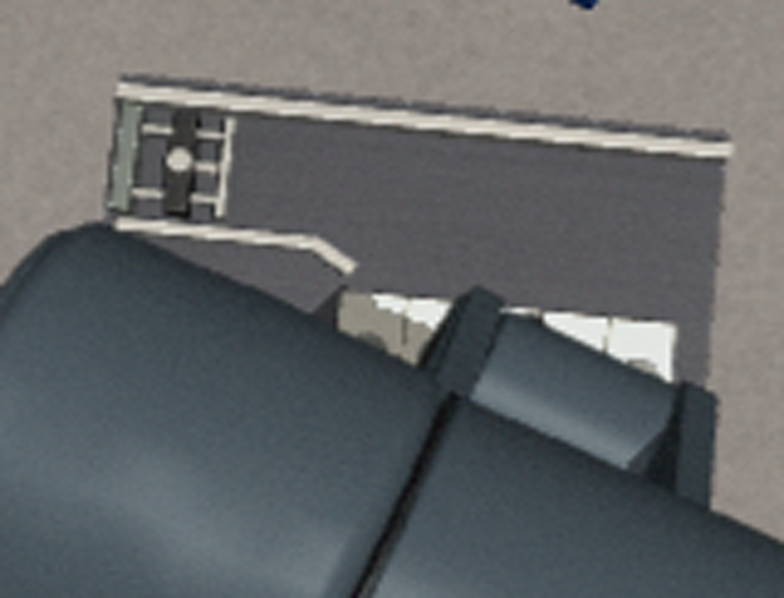

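The arm hides the target in the top view, and the force shows no clear contact. I go a little further and look with the wrist camera.

```bash
python3 -m crank '[{"dp":[0.06,-0.006,0],"angular":[0,0,0]},{"dp":[0.06,-0.006,0],"angular":[0,0,0]},{"dp":[0.06,-0.006,0],"angular":[0,0,0]},{"dp":[0.06,-0.006,0],"angular":[0,0,0]},{"dp":[0.06,-0.006,0],"angular":[0,0,0]},{"dp":[0.06,-0.006,0],"angular":[0,0,0]}]' ; python3 look.py w3
```

```text
t: 6.25
tcp_pos: [0.4454, -0.0862, 0.0313]
tool_rot: [0.741, 0.671, 0.0, 0.0]
force: [-1.1, -1.0, 0.0]
finger_gap: 0.004
gripper_force: 0.6
6.25 [ 0.4454 -0.0862  0.0313] ytool [ 9.95e-01 -9.95e-02  4.00e-04] [-1.13 -0.95  0.04] 0.003598706297297214
```

View pics/w3.png

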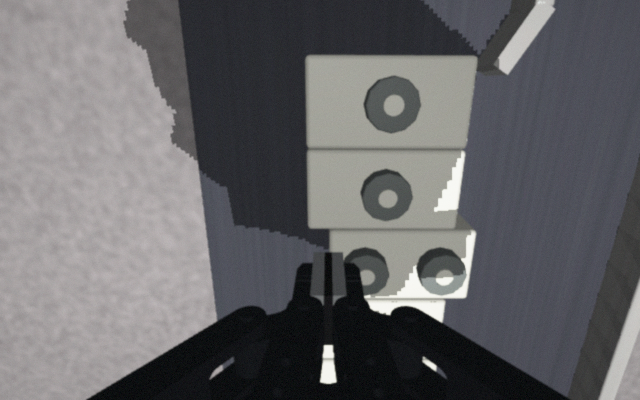

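The target's rear edge is at x≈330 against 307 for its neighbours, so it has come out about 10 mm, straight, and the neighbours have not moved. Pushing takes about 1 N. Next I compute the remaining distance.

```bash
python3 - <<'E'
from h import *
d=dict(np.load('w3.npz'));f=lambda p,z:ray(d,p,z)*1000
ex=np.array([.9947,-.1024]);o=np.array([470.9,-88.9])
for n,p,z in [('caps',[[367,271],[441.5,271]],.047),('front',[[475,230],[467,299]],.038),('nbr front',[[474,75],[458,225]],.038),('nbrcaps',[[394,105],[388,198]],.047),('rear',[[330,232],[330,255]],.038)]:
    W=f(p,z)[:,:2];print(n,W.round(1),(29.2+(W-o)@ex).round(1))
print('tcp',29.2+(np.array([445.4,-86.2])-o)@ex)
E
```

```text
caps [[463.9 -86.5]
 [498.1 -89.9]] [22.  56.3]
front [[ 516.4  -75.1]
 [ 513.9 -113. ]] [73.1 74.4]
nbr front [[513.3  -6.1]
 [508.4 -71.7]] [62.9 64.8]
nbrcaps [[479.  -13.9]
 [475.1 -52. ]] [29.6 29.6]
rear [[448.6 -69.4]
 [447.4 -81.4]] [5.  5.1]
tcp 3.5586699999999993
```

```bash
python3 -m crank '[{"dp":[0.1,-0.01,0],"angular":[0,0,0]},{"dp":[0.14,-0.0144,0],"angular":[0,0,0]},{"dp":[0.14,-0.0144,0],"angular":[0,0,0]},{"dp":[0.14,-0.0144,0],"angular":[0,0,0]},{"dp":[0.14,-0.0144,0],"angular":[0,0,0]},{"dp":[0.14,-0.0144,0],"angular":[0,0,0]},{"dp":[0.14,-0.0144,0],"angular":[0,0,0]},{"dp":[0.14,-0.0144,0],"angular":[0,0,0]},{"dp":[0.14,-0.0144,0],"angular":[0,0,0]},{"dp":[0.14,-0.0144,0],"angular":[0,0,0]},{"dp":[0.14,-0.0144,0],"angular":[0,0,0]},{"dp":[0.14,-0.0144,0],"angular":[0,0,0]},{"dp":[0.14,-0.0144,0],"angular":[0,0,0]},{"dp":[0.14,-0.0144,0],"angular":[0,0,0]},{"dp":[0.14,-0.0144,0],"angular":[0,0,0]},{"dp":[0.14,-0.0144,0],"angular":[0,0,0]},{"dp":[0.14,-0.0144,0],"angular":[0,0,0]},{"dp":[0.14,-0.0144,0],"angular":[0,0,0]},{"dp":[0.14,-0.0144,0],"angular":[0,0,0]},{"dp":[0.14,-0.0144,0],"angular":[0,0,0]}]' ; python3 look.py w4
```

```text
t: 8.3
tcp_pos: [0.5282, -0.0947, 0.0313]
tool_rot: [0.741, 0.671, -0.0, -0.0]
force: [-1.5, -0.3, 0.0]
finger_gap: 0.0
gripper_force: 0.6
8.3 [ 0.5282 -0.0947  0.0313] ytool [ 9.95e-01 -9.94e-02 -1.00e-04] [-1.47 -0.27  0.01] 0.0004231960082645006
```

View pics/w4.png

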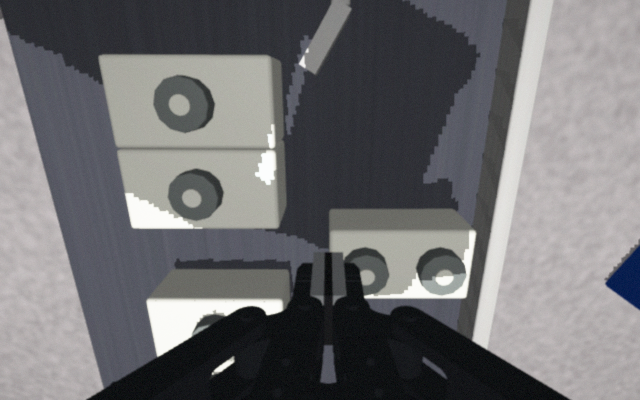

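```bash
python3 - <<'E'
from h import *
d=dict(np.load('w4.npz'));f=lambda p,z:ray(d,p,z)*1000
g=d['image'].max(2)
ex=np.array([.9947,-.1024]);o=np.array([470.9,-88.9]);P=lambda p,z:(29.2+(f(p,z)[:,:2]-o)@ex).round(1)
E=[]
for v in (20,100,180,220,290):
    r=g[v,470:560].astype(int);E.append([470+int(np.argmax(np.diff(r)))+.5+.5,v])
print(E,'fence',P(E,.028))
print('front',P([[475,231],[467,298]],.038),'caps',P([[367,271],[441.5,271]],.047),'rear',P([[330,232],[330,255]],.038))
print('nbr front',P([[273,75],[279,225]],.038),P([[104,60],[135,225]],.038))
E
```

```text
[[527.0, 20], [513.0, 100], [499.0, 180], [492.0, 220], [480.0, 290]] fence [169.  168.9 168.7 168.6 168.6]
front [156.3 157.6] caps [105.2 139.5] rear [88.2 88.2]
nbr front [64.7 64.3] [-2.6 -2.9]
```

```bash
python3 -m crank '[{"dp":[0.085,-0.0088,0],"angular":[0,0,0]},{"dp":[0.085,-0.0088,0],"angular":[0,0,0]},{"dp":[0.085,-0.0088,0],"angular":[0,0,0]},{"dp":[0.085,-0.0088,0],"angular":[0,0,0]},{"dp":[0,0,0],"angular":[0,0,0]}]' ; python3 -m crank '[{"dp":[-0.16,0.017,0],"angular":[0,0,0]},{"dp":[-0.16,0.017,0],"angular":[0,0,0]},{"dp":[0,0,0.5],"angular":[0,0,0]},{"dp":[0,0,1],"angular":[0,0,0]},{"dp":[0,0,1],"angular":[0,0,0]},{"dp":[0.22,-0.31,0],"angular":[0,0,0]},{"dp":[0.22,-0.31,0],"angular":[0,0,0]},{"dp":[0.22,-0.31,0],"angular":[0,0,0]},{"dp":[0.22,-0.31,0],"angular":[0,0,0]},{"dp":[0.22,-0.31,0],"angular":[0,0,0]},{"dp":[0.22,-0.31,0],"angular":[0,0,0]},{"dp":[0,0,0],"angular":[0,0,0]},{"dp":[0,0,0],"angular":[0,0,0]},{"dp":[0,0,0],"angular":[0,0,0]}]' 0.75; python3 look.py w5
```

```text
t: 8.85
tcp_pos: [0.5389, -0.0959, 0.0314]
tool_rot: [0.741, 0.671, 0.0, 0.001]
force: [-0.7, 0.8, 0.7]
finger_gap: -0.002
gripper_force: 0.2
t: 10.25
tcp_pos: [0.5675, -0.15, 0.1061]
tool_rot: [0.741, 0.671, -0.0, -0.001]
force: [-0.6, -0.1, -0.2]
finger_gap: 0.249
gripper_force: 0.0
10.25 [ 0.5675 -0.15    0.1061] ytool [ 0.9951 -0.0993 -0.0012] [-0.58 -0.14 -0.2 ] 0.24916937892359783
```

View pics/w5.png

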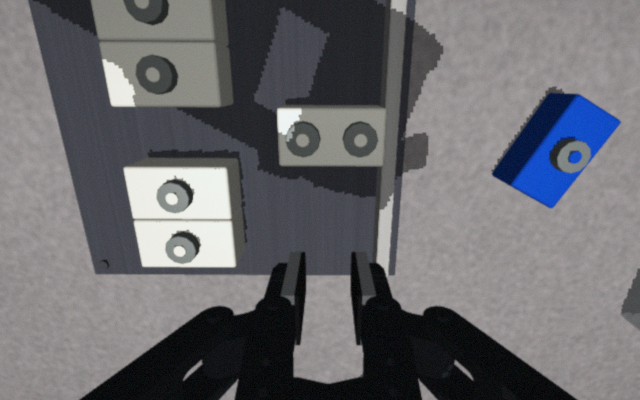

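The target stands straight by the fence with caps at (303,139) and (360,139). The fingertips are at (292,255) and (360,255), about 25 mm gap, to its right and clear of it.

```bash
python3 - <<'E'
from h import *
d=dict(np.load('w5.npz'));f=lambda p,z:ray(d,p,z)*1000
ex=np.array([.9947,-.1024]);ey=np.array([.1024,.9947]);o=np.array([470.9,-88.9])
P=lambda p,z:np.c_[29.2+(f(p,z)[:,:2]-o)@ex,-11+(f(p,z)[:,:2]-o)@ey].round(1)
print('caps',P([[302.5,139],[360.5,138.5]],.047),'corners',P([[278,107],[279,165],[385,107],[385,165]],.038),'fence',P([[388,60],[377,240]],.028))
t=np.array([567.5,-150.]);print('tcp',29.2+(t-o)@ex,-11+(t-o)@ey)
h=cv2.cvtColor(d['image'],cv2.COLOR_BGR2GRAY)
# yaw from edges
for u in (285,300,330,360,378):
    c=h[95:180,u].astype(int);dc=np.diff(c);print(u,95+int(np.argmax(dc[:30])),95+55+int(np.argmin(dc[55:])))
E
```

```text
caps [[116.  -11.3]
 [152.  -10.8]] corners [[100.3   7.4]
 [ 99.3 -29.9]
 [167.6   7.6]
 [169.7 -29.6]] fence [[169.4  35.6]
 [168.7 -89.1]]
tcp 131.54466000000002 -61.88432999999999
285 107 165
300 107 165
330 104 165
360 104 166
378 107 165
```

```bash
python3 - <<'E'
from h import *
d=dict(np.load('top0.npz'))
ex=np.array([.9947,-.1024]);ey=np.array([.1024,.9947]);o=np.array([470.9,-88.9])
g=d['image'].max(2);print(g[194:210:3,296:316])
for z in (.034,.02): W=ray(d,[[260+237/4.9,165+120/4.6],[260+224/4.9,165+213/4.6]],z)[:,:2]*1000;print((-11+(W-o)@ey).round(1),(29.2+(W-o)@ex).round(1))
E
python3 -m crank '[{"dp":[0.05,0,-0.6],"angular":[0,0,0]},{"dp":[0,0,-0.8],"angular":[0,0,0]},{"dp":[0,0,-0.6],"angular":[0,0,0]},{"dp":[0,0,-0.35],"angular":[0,0,0]},{"dp":[0,0,-0.2],"angular":[0,0,0]},{"dp":[0,0,0],"angular":[0,0,0]},{"dp":[0.01,0.1,0],"angular":[0,0,0]},{"dp":[0.01,0.1,0],"angular":[0,0,0]},{"dp":[0.01,0.1,0],"angular":[0,0,0]},{"dp":[0.01,0.1,0],"angular":[0,0,0]},{"dp":[0.006,0.06,0],"angular":[0,0,0]},{"dp":[0.006,0.06,0],"angular":[0,0,0]},{"dp":[0.006,0.06,0],"angular":[0,0,0]},{"dp":[0.006,0.06,0],"angular":[0,0,0]},{"dp":[0.006,0.06,0],"angular":[0,0,0]},{"dp":[0.006,0.06,0],"angular":[0,0,0]},{"dp":[0.006,0.06,0],"angular":[0,0,0]}]'; python3 -m crank '[{"dp":[0.01,0.1,0],"angular":[0,0,0]},{"dp":[0.01,0.1,0],"angular":[0,0,0]},{"dp":[0.01,0.1,0],"angular":[0,0,0]},{"dp":[0.01,0.1,0],"angular":[0,0,0]},{"dp":[0.01,0.1,0],"angular":[0,0,0]},{"dp":[0.01,0.1,0],"angular":[0,0,0]}]'; python3 look.py w6
```

```text
[[ 56  56  55  62 116 149 166 178 173 145 175  99  77  81  80  74  78  80
   79  83]
 [143 120  70  37  59  79  79  78  54 116 187  91  77  82  81  80  81  83
   82  82]
 [180 182 160 107 132 138 141 119 100 170 165  94  82  83  83  82  80  81
   86  83]
 [ 56  57  58  22  79  84  86  86  62 172 101  78  84  83  81  82  83  83
   83  83]
 [ 57  59  36  38  74  80  77  79 113 190 102  76  82  86  80  81  82  82
   87  82]
 [ 59  72  34  83  79  66  74  78 178 161  86  81  81  78  84  83  82  84
   84  83]]
[153.1 154.1] [160.5 102.5]
[154.  155.1] [162.7 104. ]
t: 12.0
tcp_pos: [0.572, -0.1257, 0.0298]
tool_rot: [0.741, 0.671, -0.0, -0.0]
force: [-0.2, 0.7, 0.1]
finger_gap: 0.252
gripper_force: 0.0
t: 12.6
tcp_pos: [0.5745, -0.1095, 0.0309]
tool_rot: [0.741, 0.671, -0.0, 0.002]
force: [-1.4, -6.5, 6.6]
finger_gap: 0.25
gripper_force: 4.0
12.6 [ 0.5745 -0.1095  0.0309] ytool [ 0.9951 -0.0987  0.0019] [-1.44 -6.51  6.63] 0.2501028924916084
```

View pics/w6.png

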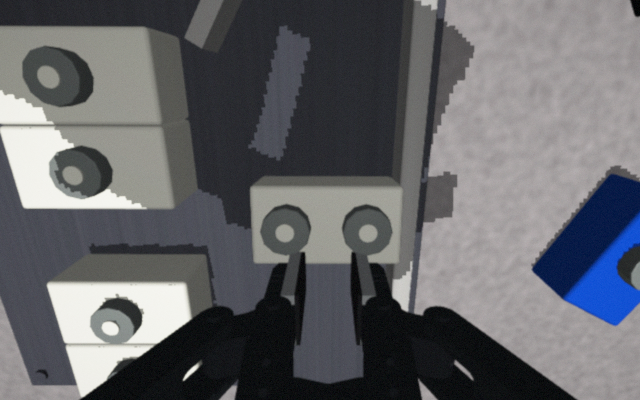

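```bash
python3 - <<'E'
from h import *
from station import sense
d=dict(np.load('w6.npz'));f=lambda p,z:ray(d,p,z)*1000
ex=np.array([.9947,-.1024]);ey=np.array([.1024,.9947]);o=np.array([470.9,-88.9])
P=lambda p,z:np.c_[29.2+(f(p,z)[:,:2]-o)@ex,-11+(f(p,z)[:,:2]-o)@ey].round(1)
print('caps',P([[286,230.5],[367,230]],.047),'corners',P([[251,186],[252,262],[402,186],[401,263]],.038))
print('fence',P([[412,60],[398,170]],.028),'nbr caps',P([[56,77],[80,172],[117,321]],.047))
s=sense();print(s['force'],s['ft_torque'],s['tau'])
E
```

```text
caps [[116.3   1.1]
 [151.9   1.5]] corners [[100.2  18.8]
 [ 98.1 -19.6]
 [167.8  19. ]
 [170.2 -19.9]]
fence [[170.2  71.9]
 [167.6  23.9]] nbr caps [[ 31.5  64.2]
 [ 32.   27.3]
 [ 32.7 -47. ]]
[-0.7123964  -5.1207023   6.27879341] [-0.8667009   0.26446451 -0.0307756 ] [ 2.38373458e+00 -4.21520519e+01 -8.77245069e+00  8.84087496e-01
  1.13315417e-01 -1.89664098e-02]
```

```bash
python3 - <<'E'
from h import *
ex=np.array([.9947,-.1024]);ey=np.array([.1024,.9947]);o=np.array([470.9,-88.9])
for n in ('w3','w6'):
    d=dict(np.load(n+'.npz'));T=d['pose']@np.linalg.inv(d['mount']);C=np.linalg.inv(d['mount'])
    if n=='w3':print('mount',d['mount'].round(3).tolist())
    for p in ([0,0,0],[0,0,.017],[.011,0,.017],[-.011,0,.017],[0,.012,.017],[0,-.012,.017],[.011,.012,-.03]):
        c=C@np.r_[p,1];uv=d['mtx']@c[:3];print(n,p,(uv[:2]/uv[2]).round(1),(T@np.r_[p,1])[:3].round(4))
    r=d['range_z'];print('depth',[(u,v,round(float(r[v,u]),4)) for u,v in ((318,256),(318,275),(340,256),(340,275),(290,257),(297,257),(295,275),(357,257),(375,290))])
E
```

```text
mount [[0.001, -0.947, -0.322, 0.083], [1.0, 0.001, 0.0, 0.0], [-0.0, -0.322, 0.947, -0.154], [0.0, 0.0, 0.0, 1.0]]
w3 [0, 0, 0] [326.9 257.5] [ 0.4454 -0.0862  0.0313]
w3 [0, 0, 0.017] [327.  242.7] [ 0.4454 -0.0862  0.0143]
w3 [0.011, 0, 0.017] [327.  224.3] [ 0.4465 -0.0753  0.0143]
w3 [-0.011, 0, 0.017] [327.  260.4] [ 0.4443 -0.0971  0.0143]
w3 [0, 0.012, 0.017] [348.7 242.7] [ 0.4574 -0.0874  0.0143]
w3 [0, -0.012, 0.017] [305.3 242.7] [ 0.4335 -0.085   0.0143]
w3 [0.011, 0.012, -0.03] [355.9 268.8] [ 0.4584 -0.0764  0.0613]
depth [(318, 256, 0.1502), (318, 275, 0.1361), (340, 256, 0.1502), (340, 275, 0.1358), (290, 257, 0.201), (297, 257, 0.2002), (295, 275, 0.2047), (357, 257, 0.155), (375, 290, 0.1602)]
w6 [0, 0, 0] [326.9 257.5] [ 0.5745 -0.1095  0.0309]
w6 [0, 0, 0.017] [327.  242.7] [ 0.5745 -0.1095  0.0139]
w6 [0.011, 0, 0.017] [327.  224.3] [ 0.5756 -0.0986  0.0139]
w6 [-0.011, 0, 0.017] [327.  260.4] [ 0.5734 -0.1205  0.0139]
w6 [0, 0.012, 0.017] [348.7 242.7] [ 0.5864 -0.1107  0.0139]
w6 [0, -0.012, 0.017] [305.3 242.7] [ 0.5626 -0.1083  0.0139]
w6 [0.011, 0.012, -0.03] [355.9 268.8] [ 0.5875 -0.0996  0.0609]
depth [(318, 256, 0.1604), (318, 275, 0.204), (340, 256, 0.1602), (340, 275, 0.2047), (290, 257, 0.1507), (297, 257, 0.1489), (295, 275, 0.135), (357, 257, 0.1492), (375, 290, 0.1328)]
```

```bash
python3 - <<'E'
from h import *
for n,px in (('w6',((327,225),(300,190),(327,290),(230,160),(297,254),(357,254),(297,262),(357,262),(293,256),(361,256))),('w5',((330,150),(330,240),(500,60),(297,254),(357,254),(297,262),(357,262))),('w1',((400,150),(340,150),(100,300),(320,256),(340,256),(320,270),(340,270)))):
    d=dict(np.load(n+'.npz'));T=d['pose']@np.linalg.inv(d['mount']);K=np.linalg.inv(d['mtx'])
    for u,v in px:
        c=K@[u,v,1]*float(d['range_z'][v,u]);print(n,(u,v),d['image'][v,u].tolist(),'tool',(d['mount']@np.r_[c,1])[:3].round(4),'world',(d['pose']@np.r_[c,1])[:3].round(4))
E
```

```text
w6 (327, 225) [148, 154, 156] tool [ 0.0219  0.0001 -0.0097] world [ 0.5767 -0.0876  0.0406]
w6 (300, 190) [148, 156, 157] tool [ 0.0378 -0.0121 -0.0071] world [ 0.5662 -0.0706  0.0378]
w6 (327, 290) [92, 82, 80] tool [-0.0357 -0.      0.025 ] world [ 0.571 -0.145  0.006]
w6 (230, 160) [50, 43, 42] tool [ 0.0446 -0.0517  0.0251] world [ 0.5275 -0.06    0.0056]
w6 (297, 254) [68, 66, 65] tool [ 0.0106 -0.0134 -0.0165] world [ 0.5621 -0.0975  0.0473]
w6 (357, 254) [67, 66, 66] tool [ 0.0112  0.0134 -0.0176] world [ 0.5889 -0.0996  0.0485]
w6 (297, 262) [70, 69, 67] tool [ 0.0113 -0.0127 -0.025 ] world [ 0.5629 -0.0969  0.0558]
w6 (357, 262) [56, 54, 53] tool [ 0.0115  0.0128 -0.0252] world [ 0.5883 -0.0992  0.0561]
w6 (293, 256) [67, 67, 63] tool [ 0.0109 -0.015  -0.0189] world [ 0.5606 -0.097   0.0498]
w6 (361, 256) [67, 67, 66] tool [ 0.0118  0.0149 -0.0206] world [ 0.5905 -0.0991  0.0515]
w5 (330, 150) [138, 145, 146] tool [0.0422 0.0019 0.0677] world [ 0.5734 -0.1081  0.0384]
w5 (330, 240) [84, 77, 73] tool [-0.0379  0.0023  0.1   ] world [ 0.5658 -0.1879  0.0061]
w5 (500, 60) [139
[... 361 characters left out ...]
49, 43] tool [ 0.0111  0.0129 -0.0245] world [ 0.5814 -0.1402  0.1306]
w1 (400, 150) [228, 233, 228] tool [0.0211 0.072  0.1821] world [ 0.4743 -0.0678  0.0378]
w1 (340, 150) [77, 68, 66] tool [0.0153 0.0136 0.2133] world [ 0.4156 -0.0677  0.0067]
w1 (100, 300) [137, 135, 142] tool [-0.1812 -0.2936  0.2214] world [ 0.0901 -0.2321 -0.0012]
w1 (320, 256) [57, 56, 52] tool [ 0.0109 -0.003  -0.0189] world [ 0.3989 -0.0706  0.2389]
w1 (340, 256) [52, 47, 47] tool [ 0.0109  0.0058 -0.0189] world [ 0.4077 -0.0715  0.2389]
w1 (320, 270) [57, 55, 53] tool [ 0.0113 -0.0027 -0.0315] world [ 0.3992 -0.0703  0.2515]
w1 (340, 270) [51, 51, 50] tool [ 0.0108  0.0054 -0.0306] world [ 0.4073 -0.0716  0.2506]
```

The fingertips actually end about 13 mm behind the reported TCP, so I have been pushing on the caps. That worked, but the height is wrong for the slide and explains the upward force. I back off and go down about 27 mm.

```bash
python3 -m crank '[{"dp":[-0.1,-0.5,0],"angular":[0,0,0]},{"dp":[0,-0.5,0],"angular":[0,0,0]},{"dp":[0,0,0],"angular":[0,0,0]}]';  python3 look.py w7; python3 - <<'E'
from h import *
d=dict(np.load('w7.npz'));T=d['pose']@np.linalg.inv(d['mount']);K=np.linalg.inv(d['mtx'])
v,u=np.mgrid[240:400,60:600];r=d['range_z'][240:400,60:600];g=d['image'][240:400,60:600].max(2)
c=(np.c_[u.ravel(),v.ravel(),np.ones(u.size)]@K.T)*r.reshape(-1,1)
t=c@d['mount'][:3,:3].T+d['mount'][:3,3]
k=(r.ravel()>0)&(r.ravel()<.17)&(t[:,2]<-.005);t=t[k]
for a in np.arange(-.12,0,.01):
    q=t[(t[:,2]>=a)&(t[:,2]<a+.01)]
    if len(q)>5:print(round(a,3),len(q),'x',q[:,0].min().round(3),q[:,0].max().round(3),'|y|',np.abs(q[:,1]).min().round(3),np.abs(q[:,1]).max().round(3))
ex=np.array([.9947,-.1024]);ey=np.array([.1024,.9947]);o=np.array([470.9,-88.9])
g=d['image'].max(2);print('cols',g[240:260:2,[293,297,357,361]].T.tolist(),[[round(float(x),3) for x in d['range_z'][240:260:2,q]] for q in (297,357)])
E
ls pics
```

```text
t: 12.95
tcp_pos: [0.5712, -0.1403, 0.0296]
tool_rot: [0.742, 0.67, 0.0, 0.001]
force: [-0.4, 0.7, -0.2]
finger_gap: 0.249
gripper_force: 0.0
12.95 [ 0.5712 -0.1403  0.0296] ytool [ 0.9948 -0.1022  0.0011] [-0.38  0.75 -0.22] 0.24856756050838177
-0.1 4011 x 0.01 0.019 |y| 0.0 0.06
-0.09 9277 x -0.0 0.019 |y| 0.0 0.059
-0.08 5447 x -0.013 0.018 |y| 0.01 0.054
-0.07 8343 x -0.013 0.015 |y| 0.011 0.048
-0.06 2260 x -0.009 0.014 |y| 0.011 0.043
-0.05 1417 x -0.011 0.012 |y| 0.01 0.025
-0.04 1046 x -0.011 0.012 |y| 0.01 0.025
-0.03 873 x -0.011 0.012 |y| 0.01 0.025
-0.02 3820 x -0.046 0.014 |y| 0.01 0.129
-0.01 4909 x -0.022 0.014 |y| 0.07 0.133
cols [[90, 89, 88, 87, 90, 88, 71, 69, 69, 66], [84, 88, 87, 88, 89, 86, 73, 71, 70, 70], [48, 48, 46, 49, 46, 51, 65, 66, 67, 65], [43, 47, 48, 47, 49, 48, 60, 72, 68, 69]] [[0.195, 0.195, 0.196, 0.196, 0.197, 0.196, 0.154, 0.152, 0.15, 0.148], [0.195, 0.196, 0.196, 0.196, 0.197, 0.197, 0.155, 0.152, 0.151, 0.148]]
crop.png
crop1.png
side0.png
top0.png
w1.png
w2.png
w3.png
w4.png
w5.png
w6.png
w7.png
```

```bash
python3 -m crank '[{"dp":[0,0,-0.3],"angular":[0,0,0]},{"dp":[0,0,-0.3],"angular":[0,0,0]},{"dp":[0,0,-0.2],"angular":[0,0,0]},{"dp":[0,0,-0.1],"angular":[0,0,0]},{"dp":[0,0,0],"angular":[0,0,0]}]' && python3 -m crank '[{"dp":[0.01,0.1,0],"angular":[0,0,0]},{"dp":[0.01,0.1,0],"angular":[0,0,0]},{"dp":[0.01,0.1,0],"angular":[0,0,0]},{"dp":[0.01,0.1,0],"angular":[0,0,0]},{"dp":[0.01,0.1,0],"angular":[0,0,0]},{"dp":[0.006,0.06,0],"angular":[0,0,0]},{"dp":[0.006,0.06,0],"angular":[0,0,0]},{"dp":[0.006,0.06,0],"angular":[0,0,0]},{"dp":[0.006,0.06,0],"angular":[0,0,0]},{"dp":[0.006,0.06,0],"angular":[0,0,0]},{"dp":[0.006,0.06,0],"angular":[0,0,0]},{"dp":[0.006,0.06,0],"angular":[0,0,0]}]'
```

```text
t: 13.5
tcp_pos: [0.5703, -0.1373, 0.0019]
tool_rot: [0.741, 0.671, -0.0, -0.001]
force: [0.5, -0.4, -0.5]
finger_gap: 0.249
gripper_force: 0.0
t: 14.7
tcp_pos: [0.5737, -0.1104, 0.0029]
tool_rot: [0.741, 0.671, -0.0, 0.0]
force: [-2.7, -3.2, 3.3]
finger_gap: 0.251
gripper_force: 1.6
```

```bash
cat > m.py <<'E'
import sys
from h import *
n=sys.argv[1];d=dict(np.load(n+'.npz'));K=np.linalg.inv(d['mtx'])
ex=np.array([.9947,-.1024]);ey=np.array([.1024,.9947]);o=np.array([470.9,-88.9])
v,u=np.mgrid[0:400,0:640];r=d['range_z'];c=(np.c_[u.ravel(),v.ravel(),np.ones(u.size)]@K.T)*r.reshape(-1,1)
w=(c@d['pose'][:3,:3].T+d['pose'][:3,3]);xy=w[:,:2]*1000-o
X=(29.2+xy@ex).reshape(400,640);Y=(-11+xy@ey).reshape(400,640);Z=(w[:,2]*1000).reshape(400,640)
t=(c@d['mount'][:3,:3].T+d['mount'][:3,3]).reshape(400,640,3)
ft=(abs(t[...,0])<.014)&(abs(t[...,1])<.03)&(t[...,2]<0)&(r>0)
def rep(name,k):
    m=cv2.morphologyEx(k.astype(np.uint8),cv2.MORPH_OPEN,np.ones((5,5)))
    N,L,S,_=cv2.connectedComponentsWithStats(m)
    for i in range(1,N):
        if S[i,4]<400: continue
        q=L==i;R=cv2.minAreaRect(np.c_[X[q],Y[q]].astype(np.float32))
        print(name,S[i].tolist(),'rect c',np.round(R[0],1),'size',np.round(R[1],1),'ang',round(R[2],2),'z',Z[q].mean().round(1))
if __name__=='__main__':
    rep('top38',(abs(Z-38)<2.5)&(r>0)); rep('cap47',(abs(Z-47)<2)&(r>0)&(d['image'].max(2)<175))
    tcp=(d['pose']@np.linalg.inv(d['mount']))[:3,3]*1000;e=tcp[:2]-o;print('tcp deck',(29.2+e@ex).round(1),(-11+e@ey).round(1),tcp[2].round(1))
    k=(r>0)&(r<.165)&(abs(u-327)<45)&(v>235)&(t[...,2]<-.005)&(t[...,0]<.02)
    print('lowest tip world z',np.percentile(Z[k],1).round(1),'at x tool',t[k][:,0].max().round(4))
E
python3 look.py w8; python3 m.py w8; echo; python3 m.py w7
```

```text
14.7 [ 0.5737 -0.1104  0.0029] ytool [ 9.95e-01 -9.95e-02  2.00e-04] [-2.67 -3.24  3.31] 0.2505735475047053
top38 [0, 8, 144, 223, 22396] rect c [37.2 45.6] size [76.2 55.9] ang 89.41 z 37.9
top38 [233, 182, 189, 97, 10643] rect c [133.6   7.3] size [40.5 70.2] ang 89.9 z 37.9
top38 [0, 313, 166, 87, 7842] rect c [ 28.9 -54.1] size [71.1 47.8] ang 0.16 z 37.8
cap47 [0, 44, 21, 64, 980] rect c [37.  62.1] size [19.2  7.6] ang 74.29 z 46.8
cap47 [0, 162, 54, 59, 2180] rect c [31.5 25.7] size [21.9 17.6] ang 72.93 z 46.9
cap47 [247, 212, 60, 56, 2295] rect c [115.6   8.4] size [21.4 21.1] ang 79.47 z 47.0
cap47 [348, 212, 60, 56, 2304] rect c [151.5   8.4] size [21.5 21.2] ang 80.11 z 47.0
cap47 [47, 346, 54, 43, 1475] rect c [ 29.8 -49.8] size [21.9 21. ] ang 77.72 z 46.8
tcp deck 133.6 -21.9 2.9
lowest tip world z 23.0 at x tool 0.02

top38 [0, 0, 163, 143, 17415] rect c [29.8 34.3] size [70.5 54. ] ang 0.03 z 37.9
top38 [244, 121, 164, 85, 8958] rect c [133.6  -2.5] size [70.1 37.9] ang 0.09 z 37.9
top38 [28, 224, 163, 132, 13531] rect c [ 29.1 -68.8] size [71.1 76.2] ang 0.15 z 37.9
cap47 [5, 0, 52, 18, 692] rect c [29.1 56.5] size [19.4  5.6] ang 0.02 z 46.9
cap47 [25, 68, 59, 58, 2439] rect c [29.7 26.4] size [21.9 21.2] ang 13.03 z 47.0
cap47 [261, 145, 47, 51, 1596] rect c [117.7  -3.4] size [21.6 16.9] ang 64.29 z 47.1
cap47 [343, 145, 52, 51, 1956] rect c [151.6  -2.6] size [21.1 21.3] ang 14.88 z 47.1
cap47 [74, 251, 48, 41, 1261] rect c [ 29.8 -49.8] size [21.2 20.7] ang 49.1 z 46.9
cap47 [93, 320, 44, 38, 1073] rect c [ 29.5 -88.1] size [22.5 20.8] ang 74.04 z 46.8
tcp deck 134.3 -51.8 29.6
lowest tip world z 44.7 at x tool 0.0185
```

Target is at deck (133.6, 8.4), square, being pushed on its side face. I continue the slide.

```bash
python3 -m crank '[{"dp":[0.006,0.13,0],"angular":[0,0,0]},{"dp":[0.01,0.13,0],"angular":[0,0,0]},{"dp":[0.013,0.13,0],"angular":[0,0,0]},{"dp":[0.013,0.13,0],"angular":[0,0,0]},{"dp":[0.013,0.13,0],"angular":[0,0,0]},{"dp":[0.013,0.13,0],"angular":[0,0,0]},{"dp":[0.013,0.13,0],"angular":[0,0,0]},{"dp":[0.013,0.13,0],"angular":[0,0,0]}]'; python3 -m crank '[{"dp":[0.013,0.13,0],"angular":[0,0,0]},{"dp":[0.013,0.13,0],"angular":[0,0,0]},{"dp":[0.013,0.13,0],"angular":[0,0,0]},{"dp":[0.013,0.13,0],"angular":[0,0,0]},{"dp":[0.013,0.13,0],"angular":[0,0,0]},{"dp":[0.013,0.13,0],"angular":[0,0,0]},{"dp":[0.013,0.13,0],"angular":[0,0,0]}]'; python3 look.py w9; python3 m.py w9
```

```text
t: 15.55
tcp_pos: [0.5764, -0.0787, 0.0028]
tool_rot: [0.741, 0.671, -0.0, -0.0]
force: [-0.6, -2.2, 0.9]
finger_gap: 0.253
gripper_force: 1.1
t: 16.25
tcp_pos: [0.5791, -0.0514, 0.0028]
tool_rot: [0.741, 0.671, -0.0, -0.0]
force: [-0.5, -1.5, 1.9]
finger_gap: 0.248
gripper_force: 1.0
16.25 [ 0.5791 -0.0514  0.0028] ytool [ 9.95e-01 -9.95e-02 -2.00e-04] [-0.51 -1.55  1.86] 0.24816845733048462
top38 [233, 182, 189, 97, 10876] rect c [133.   66.3] size [70.1 40.9] ang 0.64 z 37.9
top38 [0, 189, 166, 167, 19103] rect c [29.5 45.4] size [77.2 70.5] ang 89.67 z 37.9
cap47 [247, 212, 60, 56, 2570] rect c [115.2  67.7] size [21.2 21.4] ang 14.85 z 47.1
cap47 [348, 212, 60, 56, 2570] rect c [150.9  67.8] size [21.5 21.1] ang 80.52 z 47.1
cap47 [7, 219, 63, 55, 2413] rect c [29.6 64.7] size [22.  21.2] ang 40.78 z 47.0
cap47 [37, 311, 56, 46, 1660] rect c [29.6 26.3] size [22.6 21.1] ang 60.85 z 46.9
tcp deck 133.0 37.4 2.8
lowest tip world z 22.5 at x tool 0.02
```

```bash
python3 -m crank '[{"dp":[0.0137,0.13,0],"angular":[0,0,0]},{"dp":[0.0137,0.13,0],"angular":[0,0,0]},{"dp":[0.0137,0.13,0],"angular":[0,0,0]},{"dp":[0.0137,0.13,0],"angular":[0,0,0]},{"dp":[0.0137,0.13,0],"angular":[0,0,0]},{"dp":[0.0137,0.13,0],"angular":[0,0,0]},{"dp":[0.0137,0.13,0],"angular":[0,0,0]},{"dp":[0.0137,0.13,0],"angular":[0,0,0]},{"dp":[0.0137,0.13,0],"angular":[0,0,0]},{"dp":[0.0137,0.13,0],"angular":[0,0,0]}]'; python3 look.py w10; python3 m.py w10; python3 - <<'E'
import sys;sys.argv=['','w10']
from m import *
k=(r>0)&(abs(Z-34)<1.5)&(Y>100)&(abs(X-133)<33);k=cv2.morphologyEx(k.astype(np.uint8),cv2.MORPH_OPEN,np.ones((3,3)))>0
print(k.sum(),np.percentile(Y[k],[1,5,50]) if k.any() else '')
for x in (110,120,133,145,155):
    q=(abs(X-x)<1.5)&(Z>20)&(Y>90)&(r>0);print(x,[(round(float(a)),round(float(b))) for a,b in sorted(zip(Y[q],Z[q]))[::25]])
E
```

```text
t: 17.3
tcp_pos: [0.5832, -0.0124, 0.0028]
tool_rot: [0.741, 0.671, -0.0, -0.0]
force: [-0.5, -0.5, 0.0]
finger_gap: 0.251
gripper_force: 0.6
17.3 [ 0.5832 -0.0124  0.0028] ytool [ 9.95e-01 -9.96e-02 -2.00e-04] [-0.46 -0.48  0.  ] 0.2512689093158169
top38 [233, 182, 189, 97, 10821] rect c [133.1 106.2] size [70.  39.6] ang 0.24 z 38.0
top38 [0, 281, 167, 119, 12353] rect c [29.5 52.7] size [71.5 62.8] ang 0.29 z 37.9
cap47 [248, 212, 59, 56, 2489] rect c [115.4 106.9] size [21.6 20.6] ang 84.34 z 47.1
cap47 [348, 212, 60, 56, 2600] rect c [151.  107.1] size [21.2 21.6] ang 45.97 z 47.1
cap47 [37, 313, 56, 46, 1681] rect c [29.9 65. ] size [23.  20.8] ang 46.6 z 46.9
tcp deck 133.1 76.6 2.8
lowest tip world z 22.6 at x tool 0.02
7016 [155.57663389 156.10452199 177.96598877]
110 [(90, 39), (92, 38), (94, 84), (99, 47), (100, 47), (101, 47), (102, 47), (103, 48), (104, 47), (106, 47), (107, 47), (108, 47), (109, 47), (110, 47), (111, 47), (112, 46), (114, 48), (115, 47), (116, 47), (116, 42), (116, 40), (117, 40), (118, 37), (119, 38), (120, 37), (121, 38), (123, 37), (124, 37), (125, 3
[... 2944 characters left out ...]
, 89), (94, 82), (94, 82), (94, 87), (94, 81), (94, 87), (94, 97), (94, 94), (95, 91), (98, 46), (99, 47), (100, 47), (101, 48), (103, 47), (104, 48), (105, 48), (107, 48), (108, 48), (109, 49), (110, 47), (111, 48), (113, 48), (113, 47), (115, 47), (116, 47), (116, 43), (117, 38), (117, 46), (118, 39), (119, 38), (120, 38), (121, 38), (122, 38), (124, 38), (125, 38), (125, 35), (126, 31), (126, 30), (126, 22), (156, 35), (157, 34), (158, 35), (159, 34), (160, 34), (161, 26), (163, 26), (165, 27), (167, 27), (169, 27), (171, 25), (173, 26), (175, 28), (176, 20), (177, 22), (177, 34), (178, 34), (179, 34), (180, 35), (180, 33), (181, 34), (182, 35), (183, 34), (183, 34), (184, 33), (185, 33)]
```

Target front face at 126, plate face at 155.7, so 29.6 mm to go.

```bash
python3 -m crank '[{"dp":[0.0137,0.13,0],"angular":[0,0,0]},{"dp":[0.0137,0.13,0],"angular":[0,0,0]},{"dp":[0.0137,0.13,0],"angular":[0,0,0]},{"dp":[0.0137,0.13,0],"angular":[0,0,0]},{"dp":[0.0137,0.13,0],"angular":[0,0,0]},{"dp":[0.0137,0.13,0],"angular":[0,0,0]},{"dp":[0.005,0.05,0],"angular":[0,0,0]},{"dp":[0.005,0.05,0],"angular":[0,0,0]},{"dp":[0.005,0.05,0],"angular":[0,0,0]},{"dp":[0,0,0],"angular":[0,0,0]}]'; python3 -m crank '[{"dp":[0.0034,0.033,0],"angular":[0,0,0]},{"dp":[0.0034,0.033,0],"angular":[0,0,0]},{"dp":[0,0,0],"angular":[0,0,0]}]'; python3 -m crank '[{"dp":[0.0034,0.033,0],"angular":[0,0,0]},{"dp":[0,0,0],"angular":[0,0,0]}]'
```

```text
t: 18.35
tcp_pos: [0.5862, 0.0153, 0.0028]
tool_rot: [0.741, 0.671, 0.0, -0.0]
force: [0.5, 0.4, -0.1]
finger_gap: 0.248
gripper_force: 0.0
t: 18.65
tcp_pos: [0.5864, 0.0171, 0.0028]
tool_rot: [0.741, 0.671, 0.0, 0.0]
force: [0.0, 0.1, 0.3]
finger_gap: 0.252
gripper_force: 0.2
t: 18.85
tcp_pos: [0.5865, 0.0179, 0.0029]
tool_rot: [0.741, 0.671, -0.0, 0.0]
force: [-0.4, -2.8, 0.5]
finger_gap: 0.25
gripper_force: 1.0
```

```bash
python3 -m crank '[{"dp":[0.0034,0.033,0],"angular":[0,0,0]},{"dp":[0,0,0],"angular":[0,0,0]}]';python3 -m crank '[{"dp":[0.0034,0.033,0],"angular":[0,0,0]},{"dp":[0,0,0],"angular":[0,0,0]}]';python3 look.py w11; python3 m.py w11
```

```text
t: 19.05
tcp_pos: [0.5865, 0.0186, 0.0029]
tool_rot: [0.741, 0.671, -0.0, 0.0]
force: [-0.8, -4.8, 0.4]
finger_gap: 0.249
gripper_force: 2.1
t: 19.25
tcp_pos: [0.5866, 0.0194, 0.0029]
tool_rot: [0.741, 0.671, -0.0, 0.0]
force: [-1.3, -5.8, 0.7]
finger_gap: 0.249
gripper_force: 2.7
19.25 [0.5866 0.0194 0.0029] ytool [ 9.951e-01 -9.930e-02 -1.000e-04] [-1.27 -5.77  0.67] 0.24947094584383722
top38 [233, 182, 189, 97, 10817] rect c [133.2 138.1] size [70.2 39.9] ang 0.24 z 37.9
top38 [9, 344, 138, 56, 4340] rect c [24.5 68.9] size [61.4 31.4] ang 0.13 z 37.8
cap47 [247, 212, 60, 56, 2279] rect c [115.4 138.9] size [20.9 21.6] ang 12.76 z 47.0
cap47 [348, 212, 60, 56, 2268] rect c [151.2 139. ] size [21.2 21.3] ang 11.17 z 47.0
cap47 [58, 378, 35, 22, 573] rect c [27.1 70.6] size [19.   9.3] ang 20.71 z 46.8
tcp deck 133.2 108.6 2.9
lowest tip world z 22.7 at x tool 0.02
```

```bash
python3 -m crank '[{"dp":[0.0034,0.033,0],"angular":[0,0,0]},{"dp":[0.0034,0.033,0],"angular":[0,0,0]},{"dp":[0,0,0],"angular":[0,0,0]}]';python3 -m crank '[{"dp":[0.0017,0.016,0],"angular":[0,0,0]},{"dp":[0,0,0],"angular":[0,0,0]},{"dp":[0,0,0],"angular":[0,0,0]}]'
```

```text
t: 19.6
tcp_pos: [0.5868, 0.0207, 0.0029]
tool_rot: [0.741, 0.671, -0.001, 0.001]
force: [-1.4, -7.8, 0.7]
finger_gap: 0.247
gripper_force: 4.0
t: 19.9
tcp_pos: [0.5868, 0.0208, 0.0029]
tool_rot: [0.741, 0.671, -0.001, 0.001]
force: [-0.8, -8.3, 0.8]
finger_gap: 0.25
gripper_force: 4.5
```

```bash
python3 -m crank '[{"dp":[0.0034,0.033,0],"angular":[0,0,0]},{"dp":[0,0,0],"angular":[0,0,0]},{"dp":[0,0,0],"angular":[0,0,0]}]';python3 -m crank '[{"dp":[0.0017,0.016,0],"angular":[0,0,0]},{"dp":[0,0,0],"angular":[0,0,0]},{"dp":[0,0,0],"angular":[0,0,0]},{"dp":[0,0,0],"angular":[0,0,0]},{"dp":[0,0,0],"angular":[0,0,0]},{"dp":[0,0,0],"angular":[0,0,0]},{"dp":[0,0,0],"angular":[0,0,0]},{"dp":[0,0,0],"angular":[0,0,0]},{"dp":[0,0,0],"angular":[0,0,0]},{"dp":[0,0,0],"angular":[0,0,0]}]'; python3 look.py w12; python3 m.py w12 | grep -v cap
```

```text
t: 20.2
tcp_pos: [0.5869, 0.0215, 0.0029]
tool_rot: [0.741, 0.671, -0.001, 0.001]
force: [-2.0, -10.4, 1.4]
finger_gap: 0.252
gripper_force: 5.1
t: 21.2
tcp_pos: [0.5869, 0.0217, 0.003]
tool_rot: [0.741, 0.671, -0.001, 0.001]
force: [-2.0, -11.1, 2.3]
finger_gap: 0.25
gripper_force: 5.6
21.2 [0.5869 0.0217 0.003 ] ytool [ 9.951e-01 -9.850e-02 -3.000e-04] [ -1.98 -11.12   2.26] 0.24970434259219187
top38 [233, 182, 189, 97, 10854] rect c [133.3 140.3] size [70.2 40.4] ang 0.19 z 38.0
top38 [11, 348, 131, 52, 3956] rect c [23.2 69.4] size [30. 58.] ang 89.53 z 37.8
tcp deck 133.3 110.9 3.0
lowest tip world z 22.8 at x tool 0.02
```

Held at about 10–11 N for over a second, square. Now I release gently, back away and rise.

```bash
python3 -m crank '[{"dp":[-0.0034,-0.033,0],"angular":[0,0,0]},{"dp":[-0.0034,-0.033,0],"angular":[0,0,0]},{"dp":[-0.0034,-0.033,0],"angular":[0,0,0]},{"dp":[-0.0034,-0.033,0],"angular":[0,0,0]},{"dp":[-0.0034,-0.033,0],"angular":[0,0,0]},{"dp":[-0.0034,-0.033,0],"angular":[0,0,0]},{"dp":[-0.0034,-0.033,0],"angular":[0,0,0]},{"dp":[-0.0034,-0.033,0],"angular":[0,0,0]},{"dp":[-0.01,-0.1,0],"angular":[0,0,0]},{"dp":[-0.02,-0.2,0],"angular":[0,0,0]},{"dp":[-0.03,-0.3,0],"angular":[0,0,0]},{"dp":[0,0,0.3],"angular":[0,0,0]},{"dp":[0,0,0.8],"angular":[0,0,0]},{"dp":[0,0,1],"angular":[0,0,0]},{"dp":[0,0,1],"angular":[0,0,0]},{"dp":[0,0,1],"angular":[0,0,0]},{"dp":[0,0,1],"angular":[0,0,0]},{"dp":[0,0,0],"angular":[0,0,0]},{"dp":[0,0,0],"angular":[0,0,0]},{"dp":[0,0,0],"angular":[0,0,0]}]'; python3 look.py w13; python3 m.py w13
```

```text
t: 23.25
tcp_pos: [0.5834, -0.0018, 0.155]
tool_rot: [0.742, 0.671, -0.001, -0.001]
force: [-1.3, -0.6, -0.9]
finger_gap: 0.248
gripper_force: 0.0
23.25 [ 0.5834 -0.0018  0.155 ] ytool [ 0.995  -0.0997 -0.0022] [-1.26 -0.6  -0.9 ] 0.2479902483348637
top38 [284, 103, 91, 50, 2968] rect c [133.  137.2] size [37.8 70. ] ang 89.36 z 37.9
top38 [164, 193, 88, 80, 5147] rect c [29.3 45.6] size [70.1 76.2] ang 0.13 z 37.8
cap47 [133, 67, 36, 36, 676] rect c [  4.7 168.2] size [27.5 20.5] ang 47.9 z 47.8
cap47 [295, 116, 25, 28, 506] rect c [117.3 136.4] size [21.3 16.9] ang 66.09 z 47.1
cap47 [339, 116, 28, 28, 602] rect c [151.  137.5] size [20.6 20.3] ang 0.84 z 47.0
tcp deck 132.2 87.1 155.0
lowest tip world z 170.0 at x tool 0.0183
```

Target rests at deck (133, 137), square to within about 1°, with its neighbours in place and the arm clear.

```bash
python3 -c "
from station import order
print(order.sign_off())"
```

```text
the job is handed in; nothing more can be done
None
```

I pushed the two-cap cartridge out of the rank and slid it into the bay. I then held it on the plate at about 10–11 N for a second and let go, leaving it square by the plate, and handed the job in at about 23 s; no verdict came back. I ran the push out of the rank and the first 12 mm of the slide against the caps, because the fingertips sit higher than specified; forces stayed under 12 N.

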